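Set the extractor's iris damper to its set mark and switch it on

TASK

Get the bench-top dust extractor ready for sanding at the lathe: push the yellow tab of its damper lever round the scale with a fingertip until the lever's pointer stands exactly at the red set mark, then press the green-dotted half of its rocker switch fully down and take the hand away. Only push and press with the fingers: do not pinch the tab, do not shift the red mark, and leave the other things where they lie.

Things in the scene. Friction and masses are not known exactly. Their poses are not given: they have to be found in the camera images.
- extractor: grey bench-top dust extractor 265 x 250 x 86 mm, fixed; origin under its centre, x from its louvred front to its back, y to the left seen from its front. On top: iris damper (above table: turning ring 105 mm, 167 mm across; grey cover with screws 111 mm, 154 mm across; spigot 124 mm, 91 mm across), white scale sector round its front left, rocker switch in the front right corner
- damper_axis (a point): point on the upright turning axis of the damper, 20 mm behind the box's centre, at the height of the lever's flat upper side (100.5 mm above the table)
- damper_lever (a joint): angle of the damper's ring and lever, rad: 0 at its right-hand stop (iris nearly shut), 1.70 at its left-hand stop (iris wide open); grows clockwise seen from above. The lever turns stiffly (about 2.5 N at the tab) and stays where it is left, without spring or backlash. Starts between 0.05 and 0.5
- lever_tab (a point): centre of the upright yellow tab on the lever: 22 mm along the lever, 11.6 mm thick across it, 32 mm tall, 94 mm from the axis. Its foot stands on the lever's flat upper side 100.5 mm above the table, its top is 132.5 mm above the table. It is two half shells, damper_lever_c13 on the right side, damper_lever_c14 on the left. Push on its broad flat side (the side facing along the arc)
- pointer (a point): tip of the steel pointer at the lever's outer end, 114 mm from the axis, in line with axis and tab
- set_mark (a point): the place where the pointer must stand: 114 mm from the axis, right in front of the inner point of the red rider (the set mark), at the pointer's height. The red rider is a clip about 18 x 12 mm over the rim of the white scale, 115 to 133 mm from the axis; its top is 95 mm above the table, lower than the lever
- rider (a joint): angle of the red rider on the scale, rad, counted like damper_lever: the pointer stands at the mark when both values are equal. It lies between 0.85 and 1.5 and must not be shifted
- rocker (a joint): tilt of the black rocker switch, rad: 0 off (half with the green dot raised), 0.4 on (that half fully down and level); stays where it is left. Pressing it takes 2 to 3 N, then it comes to a hard stop
- rocker_on (a point): point on the surface of the rocker's half with the green dot, 16.5 mm from its pivot line; that half is 22 mm long and 24 mm wide. Off: 102 mm above the table, its outer edge 104 mm; fully down: level at 95.5 mm. The bezel round it is 56 x 32 mm and only 90 mm above the table
- rocker_pivot (a point): centre of the rocker, on its pivot line, 95.5 mm above the table; the half with the green dot lies on the extractor's +y side (left as seen from the front), the other half on its -y side
- insul_tape: roll of yellow tape 58 mm across, 18 mm high, lying loose on the extractor's top at the back left; a bystander; origin under its centre
- screw_tin: green tin box 84 x 123 x 41 mm, bystander; a tall gooseneck lamp rises from the table to its right: keep the arm clear of it; origin under its centre
- screwdriver: blue screwdriver 175 mm long lying on the table, bystander; origin under its centre
- glass_jar: glass jar 61 mm across, 72 mm high, bystander; origin under its centre
- round_case: round black zip case 74 x 82 x 32 mm, bystander; origin under its centre

How it is judged:
By the outcome, as a careful person would: the job done as asked, in the order asked, and still so for the second after the job is handed in, with the robot touching nothing.
It also fails if it takes over 53 s, if anything falls off the work surface, if the arm or the gripper's body presses on something with over 40 N, if the wrist force passes 120 N, or if a joint passes its speed limit or range.

ROBOT

A 6-joint arm with a two-finger parallel gripper is mounted at the origin on a cart in front of the work surface, level with it; the furniture and walls round the work are solid. World frame = base frame: x ahead of the robot, y to its left, z up, the work surface at z = 0. Lengths are in m, angles in rad, forces in N, time in s.
With the tool pointing down it reaches from about 0.25 to 0.775 m from the base axis. Payload 4 kg.
Tool frame: the origin (TCP) lies between the finger pads; the fingertips stand 14 mm ahead of it and the grasp point (between the pads) lies 5 mm behind it (tip_reach is the distance from the TCP to the fingertips, in m); z points along the fingers, y is the line along which they close (so a half turn about z gives the same grasp; the last joint's range is limited). The gripper opens to 94 mm and grips with 3 to 60 N. Pads are 16 mm wide; open, the fingers measure 119 mm over their backs; the gripper's body (75 mm by 177 mm) begins 78 mm behind the grasp point.
Start: joints at [1.031, 0.087, 1.371, -0, 1.684, -0.103], TCP at [0.233, 0.498, 0.22] pointing down, gripper open.
Joint ranges: [-3.1, 3.1], [-0.76, 2.03], [0.27, 2.55], [-1.08, 4.22], [0.17, 2.65], [-2.57, 2.57]. Speed limits (rad/s): [2.79, 2.79, 3.14, 3.14, 3.14, 3.14].

INTERFACE

Orientations are given as [roll, pitch, yaw] about the fixed x, y, z axes, in that order (R = Rz(yaw) Ry(pitch) Rx(roll)).
In Python, from bench import * gives the robot as it stands. The module is installed in compiled form; this text tells all that it offers.
- The arm moves only by the tool servo_tool, never from a script. Its argument "targets" is a list of rows, each a list of 4 numbers: the shift along the tool's x, y, z in cm, then the turn about the tool's z in degrees. A call has 1 to 8 rows; each row is the pose to reach, as a shift and turn from the pose commanded when the call began, along the tool's axes at that moment; what a row does not reach only later rows make up. A row lasts 1/8 s, in which the tool goes at most 62.5 mm and 10.7 degrees, less where a joint would pass 70% of its speed; a pose out of reach is approached as far as the arm can. A call with a gripper value outside its range is refused whole. "claw" is the closure in counts, from 0 (fully open) to 255 (shut), set as the call begins (left out, the last holds). The fingers move at their own pace and stop on an object; the grip force is fixed at half the most. Time passes only in rows, so rows that repeat a pose let the fingers close. It gives the time, the measured TCP pose, the force, the opening and the grip force at its end, in the units of the state.
- get_obs(): the state, without advancing time (a new reading comes with each control period).
- snapshot(name): name is "scene" or "side" or "wrist"; returns the picture (420x560x3 uint8, blue, green, red); there is no depth.
- camera_model(name): a dict with "camera_matrix" (3x3 intrinsics, pixels), "camera_from_world" (4x4, takes a point from world to camera coordinates). Camera axes: x right, y up, looking along -z (the intrinsics and any distortion apply to the point x, -y, -z); pixel columns grow to the right and rows downward; lengths in m; the calibration is good to about 2 mm. The wrist camera is an equidistant fisheye: a pixel r from the principal point sees the ray r / f radians off the axis. A picture is of the moment at which its call begins: read the wrist's pose just before it. camera_model takes no time and is no camera call; for the wrist camera it gives the pose at the moment of the call.
- close_job(): hands the job in; it is judged then, once.
The state is a dict: "time": time; "joint_positions": joint angles; "qvel": joint speeds; "joint_torque": joint torques, N m; "tool_pos": TCP position; "ee_rot": TCP orientation; "wrist_force": force on the tool from outside, world axes, zero at the start; "wrist_torque": the same for the moment, N m; "width": finger opening in m; "finger_force": force on a finger pad.
Only numpy, scipy, OpenCV 4.12 (cv2) and the standard library are available. Lean on these libraries where they do the work, as an engineer would, in place of code of your own. Each camera call takes 0.05 s, during which the arm holds its last target. There are 200 camera calls.

## Working session

There is one attempt and no reset: what is moved stays moved. The work goes in short steps, Python scripts to look and compute and a tool call to move; the robot and the scene stay as the last step left them, time stands still between calls to the robot, and variables do not carry over. Pictures are saved under pics/ and viewed, at most 10 in all, crops included, and the job is handed in when it is done.

Besides the shell and the picture viewer there is one more tool, called after "Emit:" as name(argument=value, ...) on one line, values as JSON. servo_tool: Moves the arm, as the interface text tells. Its arguments: {"type":"object","properties":{"targets":{"type":"array"},"claw":{"type":"number"}},"required":["targets"]}

```bash
mkdir -p pics
python3 - <<'E'
from bench import *
import cv2,numpy as np
o=get_obs();print(o['time'],o['tool_pos'],o['ee_rot'],o['width'])
for n in ["scene","side","wrist"]:
    cv2.imwrite(f"pics/{n}0.png",snapshot(n))
    m=camera_model(n);print(n,np.round(m["camera_matrix"],1).tolist(),np.round(m["camera_from_world"],3).tolist(),[k for k in m])
a=cv2.imread("pics/scene0.png");b=cv2.imread("pics/side0.png")
E
```

```text
0.0 [0.2324302  0.49793086 0.21834079] [-3.13948921e+00 -2.05889661e-04  2.70481913e+00] 0.09454956888140724
scene [[531.4, 0.0, 274.7], [0.0, 531.4, 207.8], [0.0, 0.0, 1.0]] [[-0.824, -0.566, -0.008, 0.497], [0.363, -0.54, 0.759, -0.244], [-0.435, 0.623, 0.65, -1.372], [0.0, 0.0, 0.0, 1.0]] ['camera_matrix', 'camera_from_world']
side [[479.4, 0.0, 268.7], [0.0, 479.4, 223.3], [0.0, 0.0, 1.0]] [[0.586, -0.81, -0.024, -0.283], [0.388, 0.254, 0.886, -0.333], [-0.711, -0.528, 0.463, -0.99], [0.0, 0.0, 0.0, 1.0]] ['camera_matrix', 'camera_from_world']
wrist [[325.2, 0.0, 272.6], [0.0, 325.2, 208.3], [0.0, 0.0, 1.0]] [[0.422, 0.906, -0.001, -0.549], [-0.883, 0.411, -0.226, 0.024], [-0.205, 0.097, 0.974, -0.389], [0.0, 0.0, 0.0, 1.0]] ['camera_matrix', 'camera_from_world']
```

View pics/scene0.png

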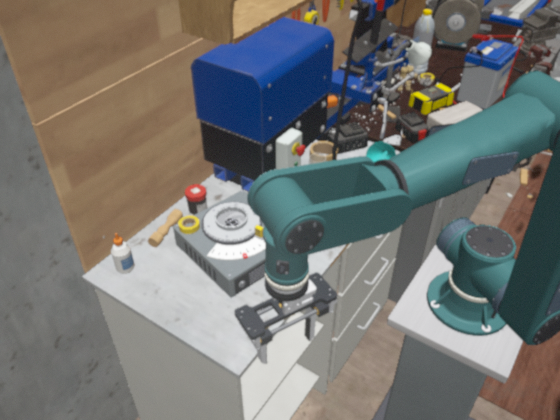

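View pics/side0.png

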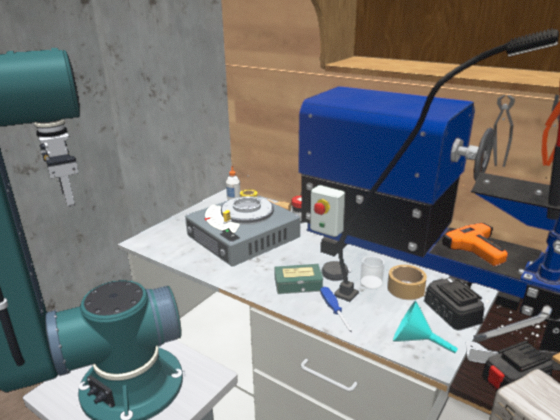

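The scene view shows the extractor around (228,245) with the rider near (244,257) and the tab near (260,231). The side view shows it around (243,228), with the rocker near (230,233). Next I'll enlarge crops.

Run:
```python
import cv2,numpy as np
a=cv2.imread("pics/scene0.png")[185:300,165:285];b=cv2.imread("pics/side0.png")[180:270,175:310]
a=cv2.resize(a,None,fx=5,fy=5,interpolation=cv2.INTER_CUBIC)
b=cv2.resize(b,None,fx=5.9,fy=5.9,interpolation=cv2.INTER_CUBIC)
cv2.imwrite("pics/b.png",b);cv2.imwrite("pics/a.png",a)
```

```text
(no output)
```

View pics/b.png

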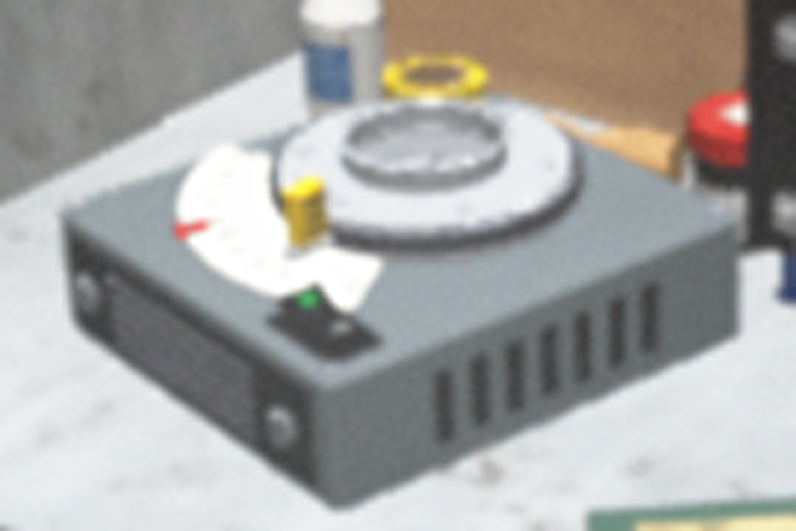

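View pics/wrist0.png

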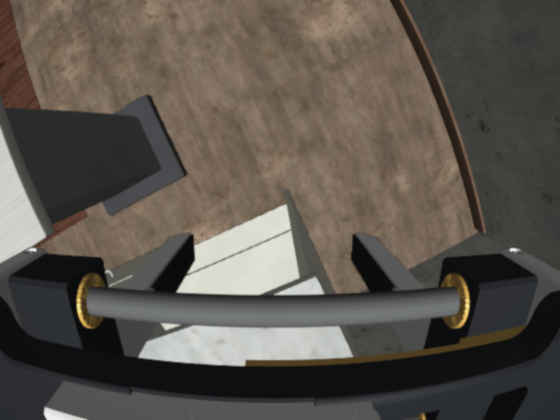

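The crop shows box top corners at about (65,213), (325,388) and (738,228). The tab is at (305,210), the rider at (185,230) and the green dot at (308,298). The wrist camera sees only the floor and the bench edge. Now I'll view the scene crop.

View pics/a.png

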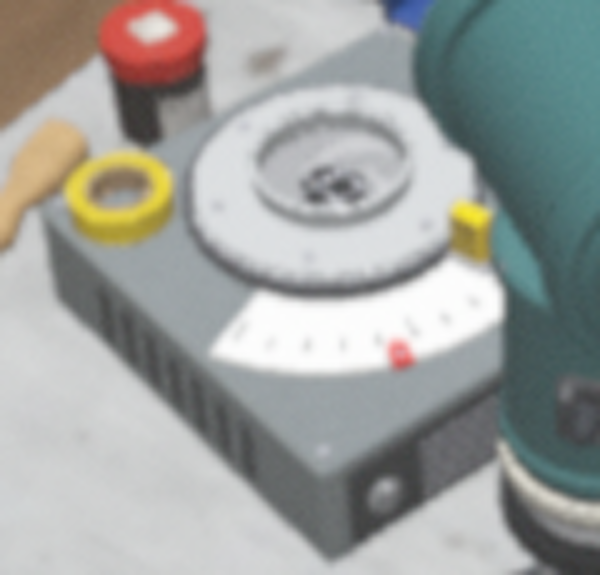

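```bash
cat > h.py <<'E'
import numpy as np, json
from scipy.optimize import least_squares
def proj(m,P):
    P=np.atleast_2d(P); T=np.array(m["camera_from_world"]);K=np.array(m["camera_matrix"])
    c=P@T[:3,:3].T+T[:3,3]; v=np.c_[c[:,0],-c[:,1],-c[:,2]]
    return (v[:,:2]/v[:,2:])@K[:2,:2].T+K[:2,2]
def fish(m,P):
    P=np.atleast_2d(P); T=np.array(m["camera_from_world"]);K=np.array(m["camera_matrix"])
    c=P@T[:3,:3].T+T[:3,3]; v=np.c_[c[:,0],-c[:,1],-c[:,2]]
    r=np.linalg.norm(v[:,:2],axis=1); th=np.arctan2(r,v[:,2])
    return v[:,:2]/r[:,None]*(th*K[0,0])[:,None]+K[:2,2]
def unproj(m,uv,z,fisheye=False):
    pf=fish if fisheye else proj
    T=np.linalg.inv(m["camera_from_world"]);c=T[:3,3]
    K=np.array(m["camera_matrix"]);d=(np.array(uv)-K[:2,2])/K[0,0]
    if fisheye:
        r=np.hypot(*d);v=np.array([d[0]/r*np.sin(r),d[1]/r*np.sin(r),np.cos(r)])
    else: v=np.array([d[0],d[1],1])
    w=T[:3,:3]@np.array([v[0],-v[1],-v[2]])
    return c+w*(z-c[2])/w[2]
def ext(p,L):
    x,y,a=p[:3];c,s=np.cos(a),np.sin(a);L=np.atleast_2d(L)
    return np.c_[x+c*L[:,0]-s*L[:,1],y+s*L[:,0]+c*L[:,1],L[:,2]]
E
python3 - <<'E'
from h import *; from bench import camera_model
S=camera_model("side");C=camera_model("scene")
fs=lambda u:np.array(u)/5.9+[175,180]; fc=lambda u:np.array(u)/5+[165,185]
X,Y,H=.1325,.125,.086
side=[((-X,Y,H),(65,213)),((-X,-Y,H),(325,390)),((X,-Y,H),(738,228)),((-X,Y,0),(78,325)),((-X,-Y,0),(340,508)),((X,-Y,0),(738,335)),((.02,0,.124),(425,143))]
sc=[((-X,Y,H),(325,475)),((-X,Y,0),(333,560)),((X,Y,H),(45,207)),((X,Y,0),(60,300)),((.02,0,.124),(333,157))]
def res(p):
    return np.r_[(proj(S,ext(p,[a for a,_ in side]))-[fs(u) for _,u in side]-p[3:5]).ravel(),(proj(C,ext(p,[a for a,_ in sc]))-[fc(u) for _,u in sc]-p[5:7]).ravel(),p[3:7]*1]
best=min((least_squares(res,[.4,.5,a,0,0,0,0],loss='soft_l1') for a in np.arange(0,6.3,.5)),key=lambda r:r.cost)
p=best.x;print(p,best.cost);print(np.round(best.fun.reshape(-1,2),1).tolist())
ax=ext(p,[.02,0,0])[0];print("axis",ax)
for n,m,u,z in [("tab side",S,fs((306,184)),.1325),("rider side",S,fs((187,228)),.095),("dot side",S,fs((308,298)),.102),("tab scene",C,fc((470,212)),.1325),("rider scene",C,fc((401,353)),.095),("tape",C,fc((120,187)),.104)]:
    w=unproj(m,u+(p[3:5] if m is S else p[5:7]),z);d=w-ax;print(n,w,"r",np.hypot(d[0],d[1]),"ang world",np.arctan2(d[1],d[0]))
np.save("p.npy",p)
E
```

```text
[ 0.60139184  0.18342787  6.01577957 -0.07181988 -0.03458576 -0.51047023
 -0.31545349] 24.709821520521082
[[-1.7, -1.2], [0.1, -0.6], [1.8, -2.0], [-1.0, 4.0], [-0.5, 5.8], [1.6, 4.4], [0.1, -1.5], [-0.4, -0.8], [0.1, 4.4], [-1.1, -1.6], [-0.1, 1.8], [0.8, -0.9], [-0.1, -0.0], [-0.5, -0.3]]
axis [0.62068104 0.17814327 0.        ]
tab side [0.52856619 0.18068058 0.1325    ] r 0.09214978737183176 ang world 3.114054509805004
rider side [0.51339733 0.25047127 0.095     ] r 0.1293875359963523 ang world 2.5484099132678764
dot side [0.48035201 0.14107931 0.102     ] r 0.1451412115297852 ang world -2.8833676745536496
tab scene [0.52667024 0.18377781 0.1325    ] r 0.09417950083172644 ang world 3.081729164753903
rider scene [0.51801454 0.25852755 0.095     ] r 0.13039188165617843 ang world 2.477325536796242
tape [0.71681373 0.25021398 0.104     ] r 0.1201485788815771 ang world 0.6433092902142891
```

Emit:
servo_tool(targets=[[-5.4, -2.7, -1, 9], [-10.7, -5.4, -2, 17], [-16, -8.1, -3, 26], [-21.4, -10.8, -3, 34], [-26.8, -13.5, -3, 43], [-32.2, -16.2, -3, 51], [-37.5, -19, -3, 60], [-42.9, -21.7, -3, 67]], claw=255)

```text
time: 1.15
tool_pos: [0.5304, 0.1186, 0.2492]
ee_rot: [-3.141, -0.0, 1.531]
wrist_force: [1.1, 0.9, 0.7]
width: 0.0177
finger_force: 0.0
```

Run:
```python
from bench import *
from h import *
import cv2,json
print(unproj(camera_model("side"),(345,292),0))
o=get_obs();print(o['time'],o['tool_pos'],o['ee_rot'],o['width'],o['joint_positions'])
m=camera_model("wrist");i=snapshot("wrist");cv2.imwrite("pics/w1.png",i)
json.dump({k:np.array(v).tolist() for k,v in m.items()},open("w1.json","w"))
cv2.imwrite("pics/w1b.png",cv2.resize(i,(800,600),interpolation=cv2.INTER_CUBIC))
```

```text
[ 0.53219068 -0.21080312  0.        ]
1.15 [0.53037679 0.11856313 0.2492361 ] [-3.14137547e+00 -3.50318815e-04  1.53111103e+00] 0.01768912543570711 [1.15357465e-01 6.89183803e-02 1.33182297e+00 3.85221154e-04
 1.74101177e+00 1.55107950e-01]
```

View pics/w1b.png

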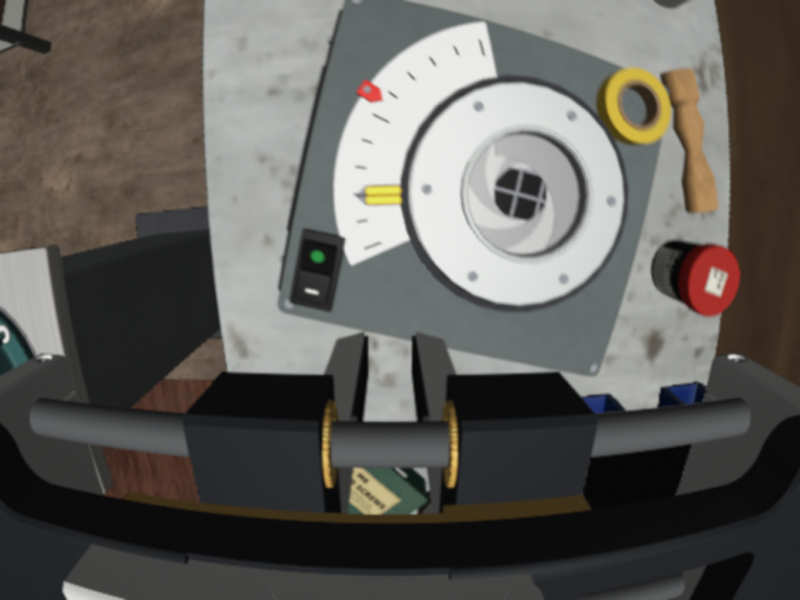

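The wrist view (800x600) shows the pointer tip at (356,194), tab top around (385,194), rider inner point near (382,98), cover centre near (513,193), and rocker with its green dot at (318,256).

```bash
cat >> h.py <<'E'
import cv2
def meas(img,m,verbose=True):
    hsv=cv2.cvtColor(img,cv2.COLOR_BGR2HSV).astype(int);h,s,v=[hsv[...,i] for i in range(3)]
    rr,cc=np.indices(h.shape)
    def un(mask,z): 
        return np.array([unproj(m,(c,r),z,True)[:2] for r,c in np.argwhere(mask)])
    def blob(mask,z,near,R):
        u=fish(m,[*near,z])[0]
        mask=mask&(np.hypot(rr-u[1],cc-u[0])<R)
        P=un(mask,z);return P
    return hsv,un,blob
E
python3 - <<'E'
from h import *
m=json.load(open("w1.json"));img=cv2.imread("pics/w1.png")
k=.7
un=lambda u,z:unproj(m,((u[0]+.5)*k-.5,(u[1]+.5)*k-.5),z,True)[:2]
# cover circle: radial edge search from guess axis
g=cv2.GaussianBlur(cv2.cvtColor(img,cv2.COLOR_BGR2GRAY),(3,3),0).astype(float)
def circ(c,R,z,s,win=.006):
    from scipy.ndimage import map_coordinates
    for _ in range(4):
        pts=[]
        for a in np.linspace(0,2*np.pi,120,endpoint=False):
            if False: continue
            r=np.linspace(R-win,R+win,40)
            P=np.c_[c[0]+r*np.cos(a),c[1]+r*np.sin(a),0*r+z];u=fish(m,P)
            f=map_coordinates(g,[u[:,1],u[:,0]],order=1);d=s*np.gradient(f);i=d.argmax();pts.append([*P[i,:2]])
        pts=np.array(pts)
        q=least_squares(lambda q:np.hypot(pts[:,0]-q[0],pts[:,1]-q[1])-q[2],[*c,R],loss='soft_l1',f_scale=.001).x
        c=q[:2]
    return q
print("cover",circ(un((513,193),.111),.077,.111,-1))
print("guess spigot",un((525,194),.124))
ax=circ(un((513,193),.111),.077,.111,-1)[:2]
hsv=cv2.cvtColor(img,cv2.COLOR_BGR2HSV).astype(int);H,S,V=[hsv[...,i] for i in range(3)]
rr,cc=np.indices(H.shape)
def B(mask,near,R): 
    return mask&(np.hypot(rr-near[1]*k,cc-near[0]*k)<R)
def rep(n,mask,z):
    P=np.array([unproj(m,(c,r),z,True)[:2] for r,c in np.argwhere(mask)]);d=P-ax
    r=np.hypot(*d.T);a=np.arctan2(d[:,1],d[:,0])%(2*np.pi)
    c=P.mean(0)-ax
    print(n,len(P),"r",np.hypot(*c),r.min(),r.max(),"ang",np.arctan2(c[1],c[0])%(2*np.pi),a.min(),a.max(),P.mean(0))
rep("red",B(((H<8)|(H>172))&(S>120),(370,92),18),.095)
rep("tab",B((H>20)&(H<35)&(S>110)&(V>90),(384,194),22),.1325)
rep("dot",B((H>45)&(H<80)&(S>120),(318,256),15),.102)
for n,u,z in [("ptr",(356,194),.0985),("rider pt",(382,98),.095)]:
    d=un(u,z)-ax;print(n,np.hypot(*d),np.arctan2(d[1],d[0])%(2*np.pi))
for n,u,z in [("bz",(303,231),.09),("bz",(343,236),.09),("bz",(334,311),.09),("bz",(291,305),.09),("FR",(280,305),.086),("BR",(598,375),.086),("FL",(345,0),.086)]:
    print(n,un(u,z))
E
```

```text
cover [0.62186043 0.18073294 0.0762342 ]
guess spigot [0.61935457 0.18056385]
red 142 r 0.12403756271279974 0.11491065882404937 0.13178746616126538 ang 2.5092104179073913 2.4616959436196564 2.5527098398392454 [0.52180903 0.25404757]
tab 320 r 0.09249530771609644 0.08166575580066045 0.10343454725853507 ang 3.1296267903549535 3.0688924522130008 3.1945123216465303 [0.52937174 0.1818397 ]
dot 83 r 0.1453561135456969 0.14050501980068025 0.1502652454291028 ang 3.4112008447573743 3.3785492753804247 3.444497995301463 [0.48175525 0.14201679]
ptr 0.11168951195073855 3.121713649617057
rider pt 0.11421812229439893 2.5002383443761462
bz [0.47068952 0.15893143]
bz [0.49902779 0.15389264]
bz [0.4892667  0.09981553]
bz [0.45771304 0.1054836 ]
FR [0.44834621 0.10483291]
BR [0.69852172 0.03540719]
FL [0.50637283 0.32934243]
```

Emit:
servo_tool(targets=[[2.5, -0.8, 4, -1.3], [3.8, -0.85, 8, -1.3], [3.8, -0.85, 11, -1.3], [3.8, -0.85, 12.4, -1.3], [3.8, -0.85, 12.4, -1.3]])

```text
time: 1.82
tool_pos: [0.5218, 0.1585, 0.1246]
ee_rot: [-3.14, 0.0, 1.558]
wrist_force: [0.5, -0.1, 0.6]
width: 0.0004
finger_force: 0.0
```

```bash
cat >> h.py <<'E'
ax=np.array([.6214,.1805])
def rows(o,al,r,g):
    """tool-frame rows from the pose o for lever angle al, finger radius r, gap g"""
    yaw=o['ee_rot'][2];p=np.array(o['tool_pos'])[:2];out=[]
    tx=np.array([np.cos(yaw),np.sin(yaw)]);ty=np.array([np.sin(yaw),-np.cos(yaw)])
    for a in np.atleast_1d(al):
        q=ax+r*np.array([np.cos(a),np.sin(a)])-g*np.array([np.sin(a),-np.cos(a)])
        out.append([round(100*float((q-p)@tx),2),round(100*float((q-p)@ty),2),0,round(float(np.degrees(yaw-(a-np.pi/2))),1)])
    return out
E
python3 - <<'E'
from bench import *
from h import *
o=get_obs();print({k:np.round(o[k],4).tolist() for k in o})
a0=3.125
for a in [a0,a0-.08,a0-.16,a0-.24,a0-.32,a0-.4,a0-.48,a0-.54]: print(round(a,3),rows(o,a,.098,.0138))
E
```

```text
{'time': 1.825, 'joint_positions': [0.1908, 0.1163, 1.5283, 0.0001, 1.499, 0.2033], 'qvel': [-0.0021, -0.0223, -0.045, 0.002, 0.0064, 0.0021], 'joint_torque': [0.0628, -33.439, -28.4617, 0.0772, -0.0309, -0.0007], 'tool_pos': [0.5218, 0.1585, 0.1246], 'ee_rot': [-3.1395, 0.0003, 1.5583], 'wrist_force': [0.4892, -0.1465, 0.6097], 'wrist_torque': [-0.0233, 0.0531, -0.0145], 'finger_force': 0.0, 'width': 0.0004}
3.125 [[0.99, 0.12, 0, 0.2]]
3.045 [[1.77, 0.05, 0, 4.8]]
2.965 [[2.57, 0.03, 0, 9.4]]
2.885 [[3.36, 0.08, 0, 14.0]]
2.805 [[4.14, 0.2, 0, 18.6]]
2.725 [[4.91, 0.37, 0, 23.2]]
2.645 [[5.67, 0.61, 0, 27.7]]
2.585 [[6.22, 0.83, 0, 31.2]]
```

Emit:
servo_tool(targets=[[0.7, 0.12, 0, 0.2], [1.38, 0.08, 0, 2.5], [2.17, 0.04, 0, 7], [2.96, 0.05, 0, 11.7], [3.75, 0.14, 0, 16.3], [4.52, 0.28, 0, 21], [4.91, 0.37, 0, 23.2], [4.91, 0.37, 0, 23.2]])

```text
time: 2.82
tool_pos: [0.5277, 0.208, 0.1273]
ee_rot: [3.139, -0.001, 1.154]
wrist_force: [-0.3, -0.4, 0.3]
width: 0.0005
finger_force: 0.5
```

```bash
cat > look.py <<'E'
from bench import *
from h import *
import sys
n=sys.argv[1]
o=get_obs();m=camera_model("wrist");img=snapshot("wrist");cv2.imwrite(f"pics/{n}.png",img)
json.dump({k:np.array(v).tolist() for k,v in m.items()},open(f"{n}.json","w"))
print(o['time'],o['tool_pos'],o['ee_rot'],o['wrist_force'])
hsv=cv2.cvtColor(img,cv2.COLOR_BGR2HSV).astype(int);H,S,V=[hsv[...,i] for i in range(3)]
rr,cc=np.indices(H.shape)
def rep(nm,mask,z,r0,r1,R=60):
    idx=np.argwhere(mask);P=np.array([unproj(m,(c,r),z,True)[:2] for r,c in idx]);d=P-ax
    r=np.hypot(*d.T);k=(r>r0)&(r<r1)&(d[:,0]<-.02);P=P[k];d=d[k]
    c=P.mean(0)-ax;a=np.arctan2(d[:,1],d[:,0])%(2*np.pi)
    print(nm,k.sum(),"r",np.hypot(*c),"ang",np.arctan2(c[1],c[0])%(2*np.pi),"span",a.min(),a.max(),"px",idx[k].mean(0)[::-1])
rep("red",((H<8)|(H>172))&(S>120),.095,.11,.138)
rep("tab",(H>20)&(H<35)&(S>110)&(V>90),.1325,.078,.112)
E
python3 look.py w2
python3 - <<'E'
import cv2
i=cv2.imread("pics/w2.png");cv2.imwrite("pics/w2c.png",cv2.resize(i[40:260,130:410],None,fx=2.8,fy=2.7,interpolation=cv2.INTER_CUBIC))
E
```

```text
2.825 [0.52768252 0.20796173 0.12725732] [ 3.13918141e+00 -1.49461787e-03  1.15384969e+00] [-0.25035383 -0.37508685  0.31668914]
red 390 r 0.12463666363552485 ang 2.493034521641322 span 2.447864791026815 2.539134898816534 px [232.22051282 172.83076923]
tab 975 r 0.0938379937759001 ang 2.725074750141033 span 2.6269846443771794 3.2380744404094153 px [277.81128205 235.92307692]
```

View pics/w2c.png

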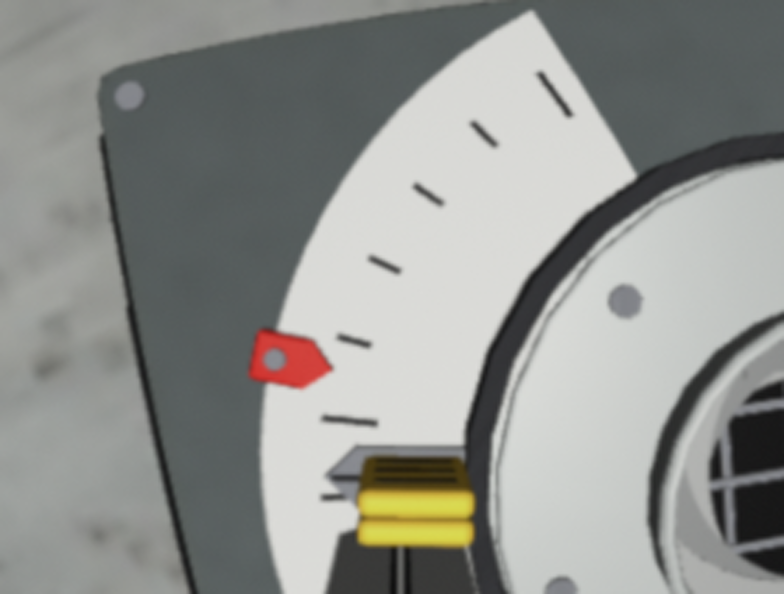

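The crop shows the pointer tip at (327,476), i.e. full-frame (246.8,216.3). The rider's inner point is at (333,367), i.e. (248.9,175.9), so the lever is still short of the mark.

Run:
```python
from h import *
from bench import get_obs
m=json.load(open("w2.json"))
f=lambda u:(130+(u[0]+.5)/2.8-.5,40+(u[1]+.5)/2.7-.5)
P=lambda u,z:unproj(m,f(u),z,True)[:2]-ax
pol=lambda d:(np.hypot(*d).round(4),round(float(np.arctan2(d[1],d[0])),4))
for z in(.094,.0965,.099,.1005):print("ptr",z,pol(P((327,476),z)),"lever edge",)
for u in[(333,367),(251,355),(273,359)]:print("rider",pol(P(u,.095)))
for u in[(415,518),(360,518),(472,518)]:print("tab seam",pol(P(u,.1325)))
o=get_obs()
d=np.array(o['tool_pos'])[:2]-ax;yaw=o['ee_rot'][2];a=yaw+np.pi/2
print("tool",pol(d),"yaw-a",a,"gap at a=2.725",-d@[np.sin(2.725),-np.cos(2.725)])
for a in [2.67,2.62,2.59,2.57,2.55,2.53,2.51]: print(a,rows(o,a,.098,.0138))
```

```text
ptr 0.094 (np.float64(0.113), 2.7156) lever edge
ptr 0.0965 (np.float64(0.1128), 2.7099) lever edge
ptr 0.099 (np.float64(0.1126), 2.7042) lever edge
ptr 0.1005 (np.float64(0.1125), 2.7008) lever edge
rider (np.float64(0.1144), 2.488)
rider (np.float64(0.1327), 2.4987)
rider (np.float64(0.1277), 2.4975)
tab seam (np.float64(0.0938), 2.6968)
tab seam (np.float64(0.104), 2.6996)
tab seam (np.float64(0.0833), 2.6936)
tool (np.float64(0.0977), 2.8569) yaw-a 2.7247074325483456 gap at a=2.725 0.012847124234730842
2.67 [[0.45, -0.18, 0, 3.1]]
2.62 [[0.94, -0.21, 0, 6.0]]
2.59 [[1.24, -0.21, 0, 7.7]]
2.57 [[1.43, -0.21, 0, 8.9]]
2.55 [[1.63, -0.21, 0, 10.0]]
2.53 [[1.83, -0.2, 0, 11.2]]
2.51 [[2.03, -0.19, 0, 12.3]]
```

Run:
```python
from h import *
from bench import get_obs
o=get_obs()
for a in [2.67,2.63,2.59,2.56,2.54]: print(a,rows(o,a,.098,.0152))
```

```text
2.67 [[0.31, -0.18, 0, 3.1]]
2.63 [[0.7, -0.22, 0, 5.4]]
2.59 [[1.1, -0.23, 0, 7.7]]
2.56 [[1.39, -0.23, 0, 9.4]]
2.54 [[1.59, -0.23, 0, 10.6]]
```

Emit:
servo_tool(targets=[[0.3, -0.1, 0, 3.1], [0.7, -0.2, 0, 5.4], [1.1, -0.23, 0, 7.7], [1.39, -0.23, 0, 9.4], [1.49, -0.23, 0, 10], [1.49, -0.23, 0, 10]])

```text
time: 3.62
tool_pos: [0.5308, 0.2223, 0.1257]
ee_rot: [-3.142, -0.001, 0.979]
wrist_force: [-0.0, -0.6, 1.5]
width: 0.0003
finger_force: 0.6
```

```bash
python3 look.py w3
python3 - <<'E'
import cv2
i=cv2.imread("pics/w3.png");cv2.imwrite("pics/w3c.png",cv2.resize(i[130:260,210:350],None,fx=5,fy=4.5,interpolation=cv2.INTER_CUBIC))
E
```

```text
3.625 [0.5307813  0.22234626 0.1256912 ] [-3.14150558e+00 -6.49364847e-04  9.79015869e-01] [-0.01943772 -0.58644176  1.5485981 ]
red 374 r 0.12437826268854088 ang 2.4901723633875052 span 2.444773511432717 2.535525691401494 px [230.9171123 202.3368984]
tab 991 r 0.0941497786563652 ang 2.575895604617004 span 2.481744765429732 3.0707157797510574 px [280.66801211 235.98990918]
```

View pics/w3c.png

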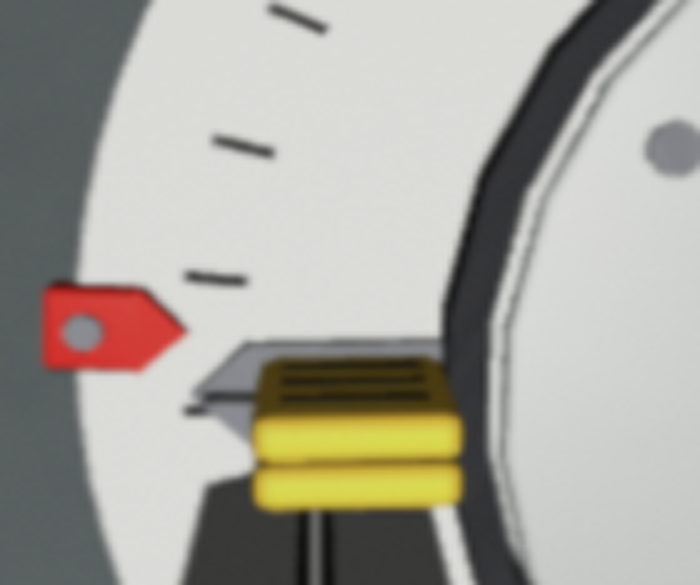

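Pointer tip is at crop (192,394) and rider point at (187,331), so it is still a little short.

Run:
```python
from h import *
from bench import get_obs
m=json.load(open("w3.json"))
f=lambda u:(210+(u[0]+.5)/5-.5,130+(u[1]+.5)/4.5-.5)
P=lambda u,z:unproj(m,f(u),z,True)[:2]-ax
pol=lambda d:(np.hypot(*d).round(4),round(float(np.arctan2(d[1],d[0])),4))
for z in(.095,.097,.099,.1005):print("ptr",z,pol(P((192,394),z)))
for u in[(187,331),(83,333),(44,327)]:print("rider",pol(P(u,.095)))
for u in[(257,462),(358,462),(460,462)]:print("tab seam",pol(P(u,.1325)))
o=get_obs()
d=np.array(o['tool_pos'])[:2]-ax;yaw=o['ee_rot'][2]
print("tool",pol(d),"yaw-a",yaw+np.pi/2,"gap",-d@[np.sin(2.545),-np.cos(2.545)])
```

```text
ptr 0.095 (np.float64(0.1137), 2.5679)
ptr 0.097 (np.float64(0.1135), 2.5633)
ptr 0.099 (np.float64(0.1133), 2.5587)
ptr 0.1005 (np.float64(0.1132), 2.5553)
rider (np.float64(0.1143), 2.4895)
rider (np.float64(0.1273), 2.4978)
rider (np.float64(0.1322), 2.4933)
tab seam (np.float64(0.1042), 2.552)
tab seam (np.float64(0.0939), 2.5522)
tab seam (np.float64(0.0834), 2.5527)
tool (np.float64(0.0999), 2.709) yaw-a 2.5498398589360067 gap 0.016306091625958558
```

Run:
```python
from h import *
from bench import get_obs
o=get_obs()
for a in [2.556,2.53,2.512]: print(a,rows(o,a,.099,.0152))
```

```text
2.556 [[0.0, -0.03, 0, -0.4]]
2.53 [[0.26, -0.07, 0, 1.1]]
2.512 [[0.44, -0.09, 0, 2.2]]
```

Emit:
servo_tool(targets=[[0.2, -0.06, 0, 1.1], [0.44, -0.09, 0, 2.2], [0.44, -0.09, 0, 2.2], [-1, -0.1, 0, 2.2], [-4, -0.1, -3, 2.2], [-5, -0.1, -6, 2.2], [-5, -0.1, -6, 2.2], [-5, -0.1, -6, 2.2]])

```text
time: 4.68
tool_pos: [0.5015, 0.1813, 0.1843]
ee_rot: [-3.14, 0.001, 0.94]
wrist_force: [0.2, 0.5, -0.1]
width: 0.0005
finger_force: 0.0
```

```bash
python3 look.py w4
python3 - <<'E'
from h import *
m=json.load(open("w4.json"))
T=np.linalg.inv(m["camera_from_world"]);print("cam",T[:3,3])
c=fish(m,[*(ax+.105*np.array([np.cos(2.5),np.sin(2.5)])),.1])[0];print(c)
x0,y0=int(c[0])-60,int(c[1])-45
i=cv2.imread("pics/w4.png");cv2.imwrite("pics/w4c.png",cv2.resize(i[y0:y0+90,x0:x0+120],None,fx=6,fy=6,interpolation=cv2.INTER_CUBIC));print(x0,y0)
E
```

```text
4.675 [0.50146831 0.1812637  0.18430879] [-3.14043476e+00  5.35687986e-04  9.40334056e-01] [ 0.19968619  0.50791204 -0.12552065]
red 230 r 0.1248169203941085 ang 2.4978073139170647 span 2.454002600756949 2.5421695738830516 px [237.19130435 125.76956522]
tab 537 r 0.09375412737718615 ang 2.5127866125993887 span 2.44280052049424 2.5775875584165746 px [277.73743017 126.77467412]
cam [0.54039842 0.23361651 0.34981793]
[262.37488029 125.95324446]
202 80
```

View pics/w4c.png

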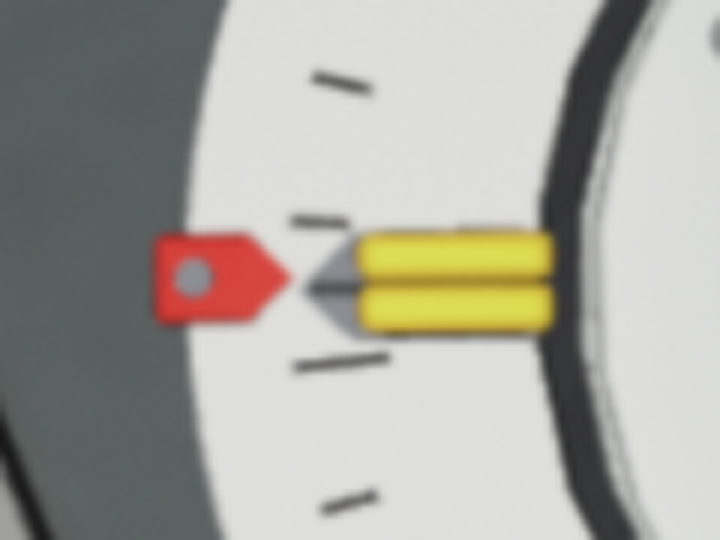

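The pointer tip is at crop (304,289) and the rider point at (292,279), so the pointer is still about 1 mm short.

Run:
```python
from h import *
from bench import get_obs
m=json.load(open("w4.json"))
f=lambda u:(202+(u[0]+.5)/6-.5,80+(u[1]+.5)/6-.5)
P=lambda u,z:unproj(m,f(u),z,True)[:2]-ax
pol=lambda d:(np.hypot(*d).round(4),round(float(np.arctan2(d[1],d[0])),4))
for z in(.095,.097,.099,.1005):print("ptr",z,pol(P((304,289),z)),pol(P((335,288),z)))
for u in[(292,279),(193,278),(155,279)]:print("rider",pol(P(u,.095)))
for u in[(358,283),(455,282),(550,282)]:print("tab seam",pol(P(u,.1325)))
print(pol(P((455,230),.1325)),pol(P((455,332),.1325)))
o=get_obs()
for g in (.0252,.0152): print(rows(o,2.50,.099,g),rows(o,2.515,.099,g))
```

```text
ptr 0.095 (np.float64(0.113), 2.5117) (np.float64(0.109), 2.5108)
ptr 0.097 (np.float64(0.1129), 2.512) (np.float64(0.1089), 2.5112)
ptr 0.099 (np.float64(0.1128), 2.5124) (np.float64(0.1088), 2.5115)
ptr 0.1005 (np.float64(0.1127), 2.5126) (np.float64(0.1087), 2.5118)
rider (np.float64(0.1146), 2.5001)
rider (np.float64(0.1275), 2.4987)
rider (np.float64(0.1325), 2.4993)
tab seam (np.float64(0.1047), 2.5125)
tab seam (np.float64(0.094), 2.5116)
tab seam (np.float64(0.0835), 2.5108)
(np.float64(0.0942), 2.45) (np.float64(0.0941), 2.5708)
[[4.61, -0.17, 0, 0.6]] [[4.46, -0.14, 0, -0.2]]
[[5.61, -0.16, 0, 0.6]] [[5.46, -0.14, 0, -0.2]]
```

Emit:
servo_tool(targets=[[2, 0, 3, 0.7], [3.5, 0, 6, 0.7], [4.9, 0, 6, 0.7], [5.3, 0, 6, 0.7], [5.5, 0, 6, 0.7], [5.56, 0, 6, 0.7], [5.56, 0, 6, 0.7], [5.56, 0, 6, 0.7]])

```text
time: 5.72
tool_pos: [0.5348, 0.226, 0.1263]
ee_rot: [3.141, -0.001, 0.928]
wrist_force: [-1.2, -1.8, 1.2]
width: 0.0008
finger_force: 1.1
```

Emit:
servo_tool(targets=[[-1, 0, 0, 0], [-4, 0, -3, 0], [-5.56, 0, -6, 0], [-5.56, 0, -6, 0], [-5.56, 0, -6, 0]])

```text
time: 6.35
tool_pos: [0.5013, 0.1818, 0.1846]
ee_rot: [-3.141, -0.0, 0.928]
wrist_force: [0.1, 0.5, 0.3]
width: 0.0004
finger_force: 0.0
```

```bash
python3 look.py w5;python3 look.py w6
```

```text
6.35 [0.50133926 0.18175397 0.18455521] [-3.14112037e+00 -1.05361318e-04  9.27985270e-01] [0.12834712 0.50520906 0.34547766]
red 230 r 0.12484412381270178 ang 2.497675041593853 span 2.454985671327264 2.542313162342826 px [236.49130435 126.65652174]
tab 546 r 0.09374225413728324 ang 2.503824829166221 span 2.4401264969939174 2.567510457341805 px [276.96886447 125.96520147]
6.4 [0.50103098 0.18175373 0.18382332] [-3.14008080e+00  1.26849373e-03  9.28152264e-01] [-0.64593699 -0.37987347  0.31653278]
red 239 r 0.12496886631284176 ang 2.499086138504734 span 2.457506851311982 2.5440131931040435 px [236.69874477 126.49790795]
tab 549 r 0.09374119862907015 ang 2.502378348570554 span 2.4355391492793057 2.5627625274403263 px [277.49726776 125.40437158]
```

```bash
for i in 1 2 3 4 5 6; do python3 look.py v$i | grep -o "^[rt][a-z]* \|ang [0-9.]*"|tr '\n' ' '; echo; done
python3 - <<'E'
from h import *
i=cv2.imread("pics/v6.png");cv2.imwrite("pics/v6c.png",cv2.resize(i[95:160,205:325],None,fx=6.6,fy=6.6,interpolation=cv2.INTER_CUBIC))
E
```

```text
red  ang 2.4992170672884115 tab  ang 2.500949246646418 
red  ang 2.499389549374957 tab  ang 2.5009062804569178 
red  ang 2.499032043067081 tab  ang 2.501818000126324 
red  ang 2.4988557013398305 tab  ang 2.503255663278752 
red  ang 2.499091050426418 tab  ang 2.503873373729801 
red  ang 2.4989283156761077 tab  ang 2.5041377089362222
```

View pics/v6c.png

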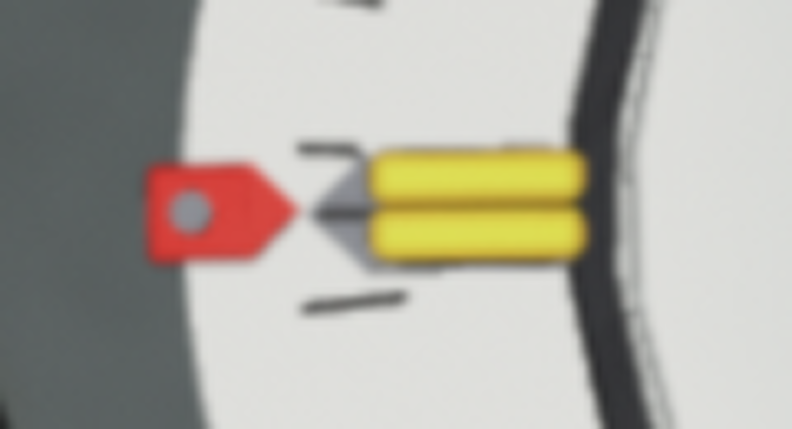

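The last crop shows the pointer tip at (312,213) against the rider point at (298,211). That is about 0.2 mm apart, so the lever is at the mark. Next I'll move over the green half of the rocker.

Emit:
servo_tool(targets=[[-2.2, 0.4, 0, -9], [-4.17, 0.83, 0, -18], [-4.17, 0.83, 2, -21.7], [-4.17, 0.83, 5, -21.7], [-4.17, 0.83, 5.95, -21.7], [-4.17, 0.83, 5.95, -21.7], [-4.17, 0.83, 5.95, -21.7]])

```text
time: 7.62
tool_pos: [0.4839, 0.1435, 0.1273]
ee_rot: [3.14, -0.001, 1.307]
wrist_force: [0.4, 0.3, 0.4]
width: 0.0003
finger_force: 0.0
```

Emit:
servo_tool(targets=[[0, 0, 0.5, 0], [0, 0, 0.9, 0], [0, 0, 1.2, 0], [0, 0, 1.4, 0], [0, 0, 1.6, 0], [0, 0, 1.7, 0], [0, 0, 1.8, 0], [0, 0, 1.8, 0]])

```text
time: 8.62
tool_pos: [0.4833, 0.1434, 0.1097]
ee_rot: [3.141, -0.001, 1.307]
wrist_force: [-2.8, 0.9, 7.8]
width: 0.0005
finger_force: 4.0
```

Emit:
servo_tool(targets=[[0, 0, 0.05, 0], [0, 0, 0.1, 0], [0, 0, 0.15, 0], [0, 0, 0.15, 0], [0, 0, 0.15, 0]])

```text
time: 9.25
tool_pos: [0.4833, 0.1434, 0.1096]
ee_rot: [3.14, -0.001, 1.307]
wrist_force: [-4.0, 0.7, 13.5]
width: 0.0002
finger_force: 6.8
```

It has hit the hard stop: the force rose with no further travel. Taking the hand away.

Emit:
servo_tool(targets=[[0, 0, -1.5, 0], [0, 0, -5, 0], [-3, 0, -9, 0], [-6, 0, -12, 0], [-7.5, 0, -14, 0], [-7.5, 0, -14, 0], [-7.5, 0, -14, 0]])

```text
time: 10.12
tool_pos: [0.4631, 0.0711, 0.2452]
ee_rot: [-3.14, 0.0, 1.307]
wrist_force: [0.2, 0.6, 0.6]
width: 0.0004
finger_force: 0.0
```

```bash
python3 look.py e1
python3 - <<'E'
from h import *
for n in("w1","e1"):
    m=json.load(open(n+".json"));i=cv2.imread(f"pics/{n}.png")
    h=cv2.cvtColor(i,cv2.COLOR_BGR2HSV);M=cv2.inRange(h,(45,120,40),(80,255,255))
    u=fish(m,[.482,.142,.1])[0];rr,cc=np.indices(M.shape);k=(M>0)&(np.hypot(cc-u[0],rr-u[1])<15)
    uv=np.argwhere(k).mean(0)[::-1];print(n,k.sum(),[unproj(m,uv,z,True)[:2].round(4) for z in(.0955,.102)])
E
```

```text
10.125 [0.46311566 0.07112348 0.24519647] [-3.13955523e+00  3.75296604e-04  1.30686088e+00] [0.1561276  0.59452261 0.58825016]
red 135 r 0.12490381439955081 ang 2.5116732124449648 span 2.4621521025344992 2.5567906172695043 px [280.66666667  10.        ]
tab 278 r 0.09369836941528033 ang 2.5186221131047137 span 2.450416727442406 2.6034548497478296 px [314.73381295   7.75179856]
w1 83 [array([0.4807, 0.1412]), array([0.4818, 0.142 ])]
e1 61 [array([0.4811, 0.1439]), array([0.4811, 0.1437])]
```

```bash
python3 -c "
from bench import *
print(close_job())"
```

```text
the job is handed in; nothing more can be done
None
```

The job is handed in: the pointer stands about 0.2 mm from the red set mark by my last measurement, the green-dotted half of the rocker was pressed to its hard stop, and the hand is clear, at about 10 s of the 53 s allowed.

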